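# Find the heavy side of a drive wheel on the balancing stand and hold it down

### The job

The drive wheel of the belt grinder sits on its arbor in the balancing stand; one side of the casting is heavier, which cannot be seen. Turn the wheel by hand about a quarter turn, let go and watch where it rolls to rest, as often as you need to know its heavy side; the greased bearings drag, so the heavy side always stops well short of the bottom, on the side it came down from. Then take the wheel by its rim, bring the heavy side straight down and finish while still holding the wheel there, steady; leave the marker, the hex key and the tape roll where they lie.

Things in the scene. Friction and masses are not known exactly. Their poses are not given: they have to be found in the camera images.
- stand: blue balancing stand bolted to the bench: base 176 mm (x) by 150 mm (y) by 14 mm; two A-frames 60 mm before and behind the wheel's middle plane, with round bearing housings (37 mm across, 18 mm long, tops 124 mm above the bench). Origin: centre of the base's underside; x: along the wheel's axle, roughly away from the robot; z up
- wheel_axis (a point): centre of the wheel, on the axle, 105 mm above the bench, fixed to the stand (same axes). The wheel is a dark cast disc 150 mm across with a plain rim 20 mm thick from 50 mm radius outwards (bright tread, thinner ribbed web inside); its top is 180 mm above the bench, its bottom 16 mm above the base
- wheel (a joint): angle of the wheel, no stops: 0 with the yellow stripe on top, positive clockwise as seen from the robot (about the stand's +x; the top moves to the stand's -y). Let go, it rolls down without swinging through and rests within 5 s, heavy side 0.3 to 0.5 rad short of the bottom, equally far from either side: the bottom is midway. Heavy side within that angle of the very top stays put too
- wheel_mark (a point): yellow paint stripe across the rim, 75 mm from the axle, turning with the wheel; clockwise from it (seen from the robot) follow white, red and green stripes at the quarter turns. They say nothing about the heavy side, whose place differs from run to run. The heavy side pulls with at most 0.06 to 0.09 N m (about 1 N at the rim); bearing drag is 0.027 N m, and grease damps the roll
- marker: black marker pen, 134 mm long (along its y), 16 mm thick, lying; origin under its middle; leave alone
- tkey: T-handle hex key with teal grip, 84 x 162 x 15 mm, lying; origin under its middle; leave alone
- tape_roll: roll of masking tape, 100 mm across, 25 mm high, lying flat; origin under its centre; leave alone

How it is judged:
On the way, in this order (a step that is already met when the one before it is completed fails the run):
1. the wheel is turned by hand: fingers on it, moving, with the heavy side at least 40 degrees up from the bottom (contact force between the fingers and wheel_c0 above 0.3 N and z of heavy_spot_c0 in the frame of wheel_axis above -0.0462 m and (velocity of joint wheel above 0.1 rad/s or velocity of joint wheel below -0.1 rad/s)), for 0.1 s.
2. let go, the wheel has rolled to rest by itself with its heavy side in the lower half (contact force between anything else and wheel_c0 below 0.05 N and z of heavy_spot_c0 in the frame of wheel_axis below -0.042 m and velocity of joint wheel between -0.03 and 0.03 rad/s), for 0.3 s.
At the end, for the whole second after the job is handed in: the fingers hold the wheel (more than 3 N on it) and it stands still, with the heavy side straight down to within 10 degrees; marker, hex key and tape roll lie within 20 mm of where they were (contact force between the fingers and wheel_c0 above 3 N and z of heavy_spot_c0 in the frame of wheel_axis below -0.054 m and y of heavy_spot_c0 in the frame of wheel_axis between -0.0105 and 0.0105 m and velocity of joint wheel between -0.05 and 0.05 rad/s and distance of each of marker, tkey, tape_roll from where it was at the start of the episode below 0.02 m); the arm keeps its last pose, push and grip.
It fails at once if a bystander is knocked away (distance of any of marker, tkey, tape_roll from where it was at the start of the episode above 0.03 m).
It also fails if it takes over 72 s, if anything falls off the work surface, if the arm or the gripper's body presses on something with over 40 N, if the wrist force passes 120 N, or if a joint passes its speed limit or range.

### The arm

A 7-joint arm with a two-finger parallel gripper is mounted at the origin on a cart in front of the work surface, level with it; the furniture and walls round the work are solid. World frame = base frame: x ahead of the robot, y to its left, z up, the work surface at z = 0. Lengths are in m, angles in rad, forces in N, time in s.
With the tool pointing down it reaches from about 0.35 to 0.9 m from the base axis. Payload 8.1 kg.
Tool frame: the origin (TCP) lies midway between the tips of the shut fingers; the grasp point (between the pads) lies 19 mm behind it; z points along the fingers, y is the line along which they close (so a half turn about z gives the same grasp; the last joint's range is limited). The gripper opens to 92 mm and grips with 3 to 60 N. Pads are 19 mm wide; open, the fingers measure 130 mm over their backs; the gripper's body (75 mm by 190 mm) begins 47 mm behind the grasp point.
Start: joints at [-1.226, 0.434, 0.025, 1.573, -0.012, 1.134, -0.075], TCP at [0.271, 0.563, 0.227] pointing down, gripper open.
Joint ranges: [-2.62, 2.62], [-0.44, 2.09], [-1.27, 1.32], [0.08, 2.57], [-1.32, 4.46], [0.12, 2], [-2.74, 2.74]. Speed limits (rad/s): [2.22, 2.22, 3.01, 3.01, 3.14, 3.14, 3.14].

### API

Orientations are given as a rotation vector (axis times angle).
In Python, from cell import arm gives the robot as it stands.
- The arm moves only by the tool carry_out, never from a script. Its arguments are lists of equal length, an entry for each row: "claw": the finger opening in cm, from 0 to 9.18; "delta_pos": the shift along the tool's x, y, z in cm, a list of three; "angular": the turn, a rotation vector about the tool's x, y, z in rad, a list of three. In form: {"claw": [claw, ...], "delta_pos": [[dx, dy, dz], ...], "angular": [[ax, ay, az], ...]}. A call has 1 to 20 rows; each row shifts and turns the commanded pose from where the row before left it, along the tool's axes as they then stand; what a row does not reach is not made up. A row lasts 1/10 s, in which the tool goes at most 50 mm and 8.59 degrees, less where a joint would pass 70% of its speed; a pose out of reach is approached as far as the arm can. A call with a gripper value outside its range is refused whole. The fingers move at their own pace and stop on an object; "force" is the grip in N (left out, the last holds). Time passes only in rows, so rows that do not move let the fingers close. It gives the time, the measured TCP pose, the force, the opening and the grip force at its end, in the units of the state.
- arm.observe(): the state, without advancing time (a new reading comes with each control period).
- arm.get_image(name): name is "side" or "top"; returns a dict with "frame" (480x640x3 uint8, red, green, blue), "mtx" (3x3 intrinsics, pixels), "dist" ([k1, k2, p1, p2, k3] as OpenCV has them; the pictures are not rectified), "T" (4x4, takes a point from camera to world coordinates). Camera axes: x right, y down, z forward; pixel columns grow to the right and rows downward; lengths in m; the calibration is good to about 2 mm. A picture is of the moment at which its call begins. There is no depth.
- arm.sign_off(): hands the job in; it is judged then, once.
Trained networks look in a picture, given as the dict that the camera call returned (one of the last four; its "shot" number tells which), for a name from the list of things; names that differ only in an ending like _2 or _b are one class to them, and where a whole thing is asked for, a point or a joint stands for the part that bears it (a point fixed in the world has none). Each returns a list of dicts, best first, with "conf" (0 to 1); they miss things now and then, are a little off and sometimes report something else, mostly with a low value. They report only what shows in the picture. A call takes as long as a camera call.
- arm.look_for(label, picture): "centre" ([column, row] as shares, 0 to 1, of the picture: columns of its width, rows of its height, amid what is visible of it).
- arm.trace(label, picture): "region" (480x640 bool, what is visible of it) and "centre" ([column, row] as shares, 0 to 1, of the picture: columns of its width, rows of its height, amid what is visible of it).
- arm.place_of(label, picture): "centre" ([column, row] as shares, 0 to 1, of the picture: columns of its width, rows of its height: a listed point, or the origin of a listed thing).
The state is a dict: "clock": time; "joints": joint angles; "dq": joint speeds; "joint_efforts": joint torques, N m; "position": TCP position; "ee_rot": TCP orientation; "force": force on the tool from outside, world axes, zero at the start; "ft_torque": the same for the moment, N m; "width": opening from 0.0 (shut) to 1.0 (fully open); "gripper_force": force on a finger pad.
Only numpy, scipy, OpenCV 4.12 (cv2) and the standard library are available. Lean on these libraries where they do the work, as an engineer would, in place of code of your own. Each camera call takes 0.05 s, during which the arm holds its last target. There are 200 camera calls.

## Working session

There is one attempt and no reset: what is moved stays moved. The work goes in short steps, Python scripts to look and compute and a tool call to move; the robot and the scene stay as the last step left them, time stands still between calls to the robot, and variables do not carry over. Pictures are saved under pics/ and viewed, at most 10 in all, crops included, and the job is handed in when it is done.

Besides the shell and the picture viewer there is one more tool, called as name(argument=value, ...), one argument or row to a line, values as JSON. carry_out: Moves the arm, as the interface text tells. Its arguments: {"type":"object","properties":{"claw":{"type":"array","items":{"type":"number"}},"delta_pos":{"type":"array","items":{"type":"array","items":{"type":"number"}}},"angular":{"type":"array","items":{"type":"array","items":{"type":"number"}}},"force":{"type":"number"}},"required":["claw","delta_pos","angular"]}

```bash
ls; mkdir -p pics; cat > h.py <<'E'
import numpy as np, cv2
from cell import arm
from scipy.spatial.transform import Rotation as R
def ray(p,c):
    px=np.array([[[c[0]*640,c[1]*480]]],float)
    u=cv2.undistortPoints(px,p['mtx'],np.array(p['dist']))[0,0]
    T=np.array(p['T']); return T[:3,3],T[:3,:3]@np.array([u[0],u[1],1.])
def onz(p,c,z):
    o,d=ray(p,c); return o+d*(z-o[2])/d[2]
def tri(rs):
    A=0;b=0
    for o,d in rs:
        d=d/np.linalg.norm(d);P=np.eye(3)-np.outer(d,d);A=A+P;b=b+P@o
    return np.linalg.solve(A,b)
def proj(p,X):
    T=np.linalg.inv(np.array(p['T']));r=cv2.Rodrigues(T[:3,:3])[0]
    return cv2.projectPoints(np.array(X,float).reshape(-1,1,3),r,T[:3,3],p['mtx'],np.array(p['dist']))[0][:,0]
def save(p,n): cv2.imwrite(f'pics/{n}.png',p['frame'][:,:,::-1])
E
python3 - <<'E'
from h import *
np.set_printoptions(precision=4,suppress=True)
s=arm.observe();print(s)
P={n:arm.get_image(n) for n in('side','top')}
for n,p in P.items():
    save(p,n+'0');print(n,np.array(p['T']))
R_={}
for l in['stand','wheel_axis','wheel_mark','marker','tkey','tape_roll']:
    for n,p in P.items():
        r=arm.place_of(l,p)
        for q in r[:2]: print(l,n,q['conf'],np.array(q['centre'])*[640,480],onz(p,q['centre'],0))
        if r:R_.setdefault(l,[]).append(ray(p,r[0]['centre']))
    if len(R_.get(l,[]))==2: print('   tri',l,tri(R_[l]))
E
```

```text
pics
{'clock': 0.0, 'joints': array([-1.2256,  0.4352,  0.025 ,  1.5741, -0.0116,  1.134 , -0.0751]), 'dq': array([ 0.0006,  0.0011, -0.0013,  0.0006, -0.0011, -0.0014, -0.0002]), 'joint_efforts': array([ -0.0003, -66.7861,   0.9848, -31.4458,  -0.0605,   0.0432,
         0.0001]), 'position': array([0.2705, 0.5629, 0.2259]), 'ee_rot': array([-0.6976, -3.063 ,  0.0025]), 'force': array([ 0.4171, -0.1897, -0.3367]), 'ft_torque': array([-0.0148, -0.0643,  0.068 ]), 'gripper_force': 0.0, 'width': 1.0012910788496514}
side [[-0.9997  0.0233  0.0052  0.52  ]
 [ 0.0111  0.6468 -0.7626  0.7609]
 [-0.0211 -0.7623 -0.6468  0.9009]
 [ 0.      0.      0.      1.    ]]
top [[ 0.0026 -0.984   0.1783  0.322 ]
 [-1.     -0.0039 -0.0068 -0.13  ]
 [ 0.0074 -0.1783 -0.984   1.2203]
 [ 0.      0.      0.      1.    ]]
stand side 0.73 [342.976 295.584] [ 0.4923 -0.1192  0.    ]
stand top 0.94 [315.776 252.   ] [ 0.4894 -0.1272  0.    ]
stand top 0.3 [313.408 247.2  ] [ 0.5022 -0.1209  0.    ]
   tri stand [ 0.4913 -0.1273 -0.0085]
wheel_axis side 0.68 [345.984 255.696] [ 0.4814 -0.243   0.    ]
wheel_axis side 0.5 [356.416 244.704] [ 0.4562 -0.2797  0.    ]
wheel_axis top 0.82 [314.304 249.312] [ 0.4965 -0.1233  0.    ]
   tri wheel_axis [ 0.4837 -0.1243  0.1059]
wheel_mark side 0.77 [347.328 287.808] [ 0.4823 -0.1417  0.    ]
wheel_mark top 0.6 [280.832 248.784] [ 0.4976 -0.0352  0.    ]
   tri wheel_mark [ 0.485 -0.043  0.098]
marker side 0.78 [376.    363.216] [0.437  0.0572 0.    ]
marker top 0.73 [245.12  273.408] [0.4326 0.0565 0.    ]
   tri marker [ 0.4348  0.0564 -0.0017]
tkey side 0.77 [357.888 245.28 ] [ 0.453  -0.2776  0.    ]
tkey top 0.75 [377.408 267.216] [ 0.4499 -0.2886  0.    ]
   tri tkey [ 0.4516 -0.2902 -0.0111]
tape_roll side 0.87 [308.288 211.68 ] [ 0.5673 -0.4071 -0.    ]
tape_roll top 0.6 [418.176 223.488] [ 0.567  -0.3993  0.    ]
   tri tape_roll [ 0.5663 -0.3979  0.0068]
```

```bash
python3 - <<'E'
import cv2,numpy as np
a=cv2.imread('pics/side0.png')[150:420,200:520];b=cv2.imread('pics/top0.png')[130:400,180:500]
cv2.imwrite('pics/c0.png',cv2.resize(np.vstack([a,b]),None,fx=1.1,fy=1.1))
E
```

```text
(no output)
```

View pics/c0.png

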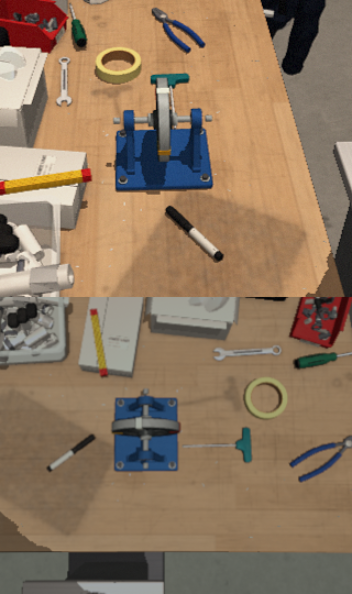

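The side view shows the wheel edge-on in the blue stand, with the yellow stripe on its +y side at about pixel (347, 288). The marker lies on the +y side, and the hex key and tape roll on the -y side. Next I'll refine the axis and yaw by a silhouette fit, and unwrap the tread to read the stripes.

```bash
cat >> h.py <<'E'
def circ(c,yaw,a,r,off):  # a: wheel-frame position angle, clockwise from top seen from robot (top -> -y)
    ex=np.array([np.cos(yaw),np.sin(yaw),0]);ey=np.array([-np.sin(yaw),np.cos(yaw),0]);a=np.atleast_1d(a)
    n=-np.sin(a)[:,None]*ey+np.cos(a)[:,None]*np.array([0,0,1.])
    return np.array(c)+r*n+off*ex, n
def unwrap(p,c,yaw):
    a=np.radians(np.arange(-180,180,1.)); f=cv2.GaussianBlur(p['frame'],(3,3),0); cols=[]
    for off in (-.006,-.003,0,.003,.006):
        X,n=circ(c,yaw,a,.075,off); q=proj(p,X)
        cols.append(cv2.remap(f,q[:,:1].astype(np.float32),q[:,1:].astype(np.float32),cv2.INTER_LINEAR)[:,0])
    v=np.array(p['T'])[:3,3]-X; vis=(n*v).sum(1)/np.linalg.norm(v,axis=1)
    return np.degrees(a),np.median(cols,0),vis
E
python3 - <<'E'
from h import *
from scipy.optimize import minimize
np.set_printoptions(precision=4,suppress=True)
P=[arm.get_image(n) for n in('side','top')]
M=[]
for p in P:
    t=arm.trace('wheel',p); print([(x['conf'],x['region'].sum()) for x in t]); M.append(t[0]['region'] if t else None)
def cost(v,dbg=0):
    s=0
    for p,m in zip(P,M):
        if m is None: continue
        pts=np.vstack([proj(p,circ(v[:3],v[3],np.radians(np.arange(0,360,4)),.075,o)[0]) for o in(-.01,.01)])
        im=np.zeros((480*2,640*2),np.uint8);cv2.fillConvexPoly(im,cv2.convexHull((pts*2*16).round().astype(np.int32)),1,shift=4)
        im=cv2.resize(im*255,(640,480),interpolation=cv2.INTER_AREA)/255.
        i=np.minimum(im,m).sum();u=np.maximum(im,m).sum();s+=1-i/u
    return s
for z in (.105,None):
    f=(lambda v:cost([v[0],v[1],.105,v[2]])) 
    if z: r=minimize(f,[.485,-.1243,0],method='Nelder-Mead',options=dict(initial_simplex=[[.485,-.1243,0],[.49,-.1243,0],[.485,-.129,0],[.485,-.1243,.06]]));
    else:
        x0=np.array([.485,-.1243,.105,0]);r=minimize(cost,x0,method='Nelder-Mead',options=dict(initial_simplex=np.vstack([x0,x0+np.diag([.005,-.005,.005,.06])])))
    print(r.x,r.fun)
    if z: v=[r.x[0],r.x[1],.105];yaw=r.x[2]
for p in P:
    a,c,vis=unwrap(p,v,yaw)
    for i in range(0,360,3):
        if vis[i]>.1: print(int(a[i]),c[i].astype(int),end=';')
    print()
E
```

```text
[(0.95, np.int64(1346)), (0.26, np.int64(521))]
[(0.86, np.int64(1080))]
[ 0.4827 -0.1187  0.0199] 0.5302590210165572
[ 0.4829 -0.1195  0.1045  0.0146] 0.5278207822323392
-126 [74 68 55];-123 [74 68 58];-119 [71 69 61];-117 [71 69 65];-114 [71 71 66];-111 [73 72 68];-108 [75 74 70];-105 [77 76 72];-102 [79 77 74];-99 [82 80 77];-96 [84 82 78];-93 [85 84 79];-90 [87 85 81];-87 [89 88 83];-84 [94 92 87];-81 [98 97 91];-78 [104 103  97];-75 [109 108 101];-72 [115 112 106];-69 [120 118 111];-66 [126 124 117];-63 [130 127 120];-59 [133 131 124];-57 [140 138 130];-54 [146 145 138];-51 [151 150 143];-48 [178 175 163];-45 [232 227 206];-42 [232 227 207];-39 [221 216 197];-36 [173 170 160];-33 [175 172 163];-29 [186 184 174];-27 [192 189 178];-24 [196 193 183];-21 [197 194 184];-18 [194 191 181];-14 [185 183 173];-12 [177 173 164];-9 [171 170 160];-6 [169 166 157];-3 [165 161 153];0 [162 158 150];3 [159 155 146];6 [156 154 144];9 [155 152 144];12 [152 149 141];14 [149 146 137];18 [145 142 133];21 [140 137 129];24 [133 127 120];27 [122 117 111];29 [111 108 102];
-78 [104  92  77];-75 [98 89 76];-72 [89 82 73];-69 [81 78 73];-66 [77 77 74];-63 [78 79 76];-59 [82 83 80];-57 [86 87 83];-54 [94 95 90];-51 [113 112 105];-48 [132 132 121];-45 [142 141 129];-42 [140 138 127];-39 [126 125 117];-36 [110 111 106];-33 [110 111 107];-29 [114 115 110];-27 [114 115 110];-24 [116 117 112];-21 [118 119 115];-18 [121 122 118];-14 [123 124 119];-12 [124 125 121];-9 [127 128 124];-6 [129 130 125];-3 [132 133 128];0 [134 134 130];3 [133 134 129];6 [131 132 128];9 [128 129 125];12 [125 126 121];14 [122 123 118];18 [120 121 116];21 [119 120 115];24 [118 118 114];27 [116 117 112];29 [115 116 111];33 [113 114 110];36 [111 111 107];39 [108  98  94];42 [107  64  62];45 [106  32  29];48 [105  35  32];51 [101  60  57];54 [96 81 78];57 [92 90 87];59 [88 89 86];63 [85 85 82];66 [84 84 79];69 [86 84 77];72 [92 86 77];75 [100  90  78];78 [106  93  78];
```

```bash
python3 - <<'E'
from h import *
P=[arm.get_image(n) for n in('side','top')]
out=[]
for p,(x,y,w) in zip(P,[(300,210,100),(265,200,100)]):
    for v,yaw in [((.4827,-.1187,.105),.02),((.485,-.1243,.105),0)]:
        f=cv2.resize(p['frame'][y:y+w,x:x+w],None,fx=3.8,fy=3.0,interpolation=cv2.INTER_CUBIC)[:,:,::-1].copy()
        for o in(-.01,.01):
            q=(proj(p,circ(v,yaw,np.radians(np.arange(0,361,5)),.075,o)[0])-[x,y]+.5)*[3.8,3.0]
            cv2.polylines(f,[q.astype(np.int32)],True,(255,0,255),1)
        out.append(f)
cv2.imwrite('pics/ov.png',np.vstack([np.hstack(out[:2]),np.hstack(out[2:])]))
E
```

```text
(no output)
```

View pics/ov.png

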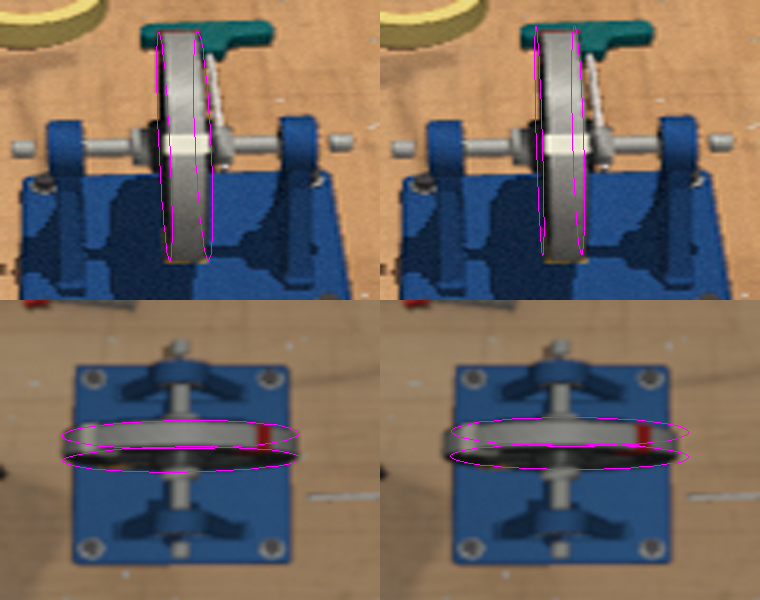

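The left overlay fits: axis about (0.482, -0.119, 0.105), yaw about 0.015. Stripes read white -43°, red +47°, so the wheel angle is about -133°. Moving over the wheel now.

carry_out(
  claw=[9,9,9,9,9,9,9,9,9,9,9,9,9,9,9,9,9,9,9,9],
  delta_pos=[
    [-2.43,-2.61,0],
    [-2.43,-2.61,0],
    [-2.43,-2.61,0],
    [-2.43,-2.61,0],
    [-2.43,-2.61,0],
    [-2.43,-2.61,0],
    [-2.43,-2.61,0],
    [-2.43,-2.61,0],
    [-2.43,-2.61,0],
    [-2.43,-2.61,0],
    [-2.43,-2.61,0],
    [-2.43,-2.61,0],
    [-2.43,-2.61,0],
    [-2.43,-2.61,0],
    [-2.43,-2.61,0],
    [-2.43,-2.61,0],
    [-2.43,-2.61,0],
    [-2.43,-2.61,0],
    [-2.43,-2.61,0],
    [-2.43,-2.61,0],
  ],
  angular=[
    [0,0,0],
    [0,0,0],
    [0,0,0],
    [0,0,0],
    [0,0,0],
    [0,0,0],
    [0,0,0],
    [0,0,0],
    [0,0,0],
    [0,0,0],
    [0,0,0],
    [0,0,0],
    [0,0,0],
    [0,0,0],
    [0,0,0],
    [0,0,0],
    [0,0,0],
    [0,0,0],
    [0,0,0],
    [0,0,0],
  ],
  force=20,
)

```text
clock: 3.0
position: [0.483, -0.119, 0.227]
ee_rot: [0.697, 3.063, 0.0]
force: [-0.0, -0.1, 0.1]
width: 0.978
gripper_force: 0.0
```

carry_out(
  claw=[9,9,9,9,9,9,9,9,9,9],
  delta_pos=[
    [0,0,0],
    [0,0,0],
    [0,0,0],
    [0,0,0],
    [0,0,0],
    [0,0,0],
    [0,0,0],
    [0,0,0],
    [0,0,0],
    [0,0,0],
  ],
  angular=[
    [0,0,0.123],
    [0,0,0.123],
    [0,0,0.123],
    [0,0,0.123],
    [0,0,0.123],
    [0,0,0.123],
    [0,0,0.123],
    [0,0,0.123],
    [0,0,0.123],
    [0,0,0],
  ],
)

```text
clock: 4.0
position: [0.4827, -0.1175, 0.2268]
ee_rot: [2.205, 2.237, 0.0]
force: [-0.6, 0.6, -0.2]
width: 0.982
gripper_force: 0.0
```

```bash
cat > st.py <<'E'
from h import *
np.set_printoptions(precision=4,suppress=True)
s=arm.observe();print(s['clock'],s['position'],s['force'],s['width'],s['gripper_force'],s['joints']);print(R.from_rotvec(s['ee_rot']).as_matrix())
E
python3 st.py
```

```text
4.0 [ 0.4827 -0.1175  0.2268] [-0.5554  0.6297 -0.2086] 0.9820238636248233 0.0 [-0.4091  0.2474  0.671   1.9175 -0.178   1.0356  0.3526]
[[-0.0142  0.9999  0.0002]
 [ 0.9999  0.0142 -0.    ]
 [-0.      0.0002 -1.    ]]
```

carry_out(
  claw=[9,9,9,9,9,9,9,9,9,9,9,9],
  delta_pos=[
    [-0.15,0,1.85],
    [0,0,1.85],
    [0,0,1.85],
    [0,0,1.85],
    [0.479,0,0.024],
    [0.479,0,0.024],
    [0.479,0,0.024],
    [0.479,0,0.024],
    [0.479,0,0.024],
    [0.479,0,0.024],
    [0.479,0,0.024],
    [0,0,0],
  ],
  angular=[
    [0,0,0],
    [0,0,0],
    [0,0,0],
    [0,0,0],
    [0,-0.1,0],
    [0,-0.1,0],
    [0,-0.1,0],
    [0,-0.1,0],
    [0,-0.1,0],
    [0,-0.1,0],
    [0,-0.1,0],
    [0,0,0],
  ],
)

```text
clock: 5.2
position: [0.4828, -0.0846, 0.1394]
ee_rot: [1.785, 1.837, -0.663]
force: [-0.4, -0.0, 0.6]
width: 0.98
gripper_force: 0.0
```

```bash
cat >> st.py <<'E'
C=np.array([.482,-.119,.105]);m=R.from_rotvec(s['ee_rot']).as_matrix()
print('tilt',np.arctan2(-m[1,2]*-1,-m[2,2]),'axle in tool cm',100*m.T@(C-s['position']))
E
python3 st.py
```

```text
5.2 [ 0.4828 -0.0846  0.1394] [-0.3661 -0.0225  0.6312] 0.9802764946019067 0.0 [-1.0643  0.6423  0.9353  2.1049  0.2687  0.7805 -0.3786]
[[-0.024   0.9996  0.0126]
 [ 0.7615  0.0264 -0.6477]
 [-0.6478 -0.0059 -0.7618]]
tilt -0.70460267543693 axle in tool cm [-0.3894 -0.1469  4.846 ]
```

carry_out(
  claw=[9,5,3,1.5,1.5,1.5,1.5,1.5,1.5,1.5,1.5],
  delta_pos=[
    [-0.38,-0.1,0],
    [0,0,0],
    [0,0,0],
    [0,0,0],
    [0,0,0],
    [0,0,0],
    [0,0,0],
    [0,0,0],
    [0,0,0],
    [0,0,0],
    [0,0,0],
  ],
  angular=[
    [0,0,0],
    [0,0,0],
    [0,0,0],
    [0,0,0],
    [0,0,0],
    [0,0,0],
    [0,0,0],
    [0,0,0],
    [0,0,0],
    [0,0,0],
    [0,0,0],
  ],
  force=20,
)

```text
clock: 6.3
position: [0.4846, -0.0904, 0.1442]
ee_rot: [1.796, 1.828, -0.649]
force: [11.7, -5.8, -8.4]
width: 0.22
gripper_force: 20.0
```

```bash
python3 st.py
```

```text
6.3 [ 0.4846 -0.0904  0.1442] [11.6785 -5.8203 -8.4411] 0.22009870298027645 19.980104863643646 [-1.0585  0.6296  0.9444  2.1053  0.2743  0.7772 -0.3777]
[[-0.0117  0.9998  0.0165]
 [ 0.7654  0.0196 -0.6433]
 [-0.6435  0.0051 -0.7655]]
tilt -0.6988760470044404 axle in tool cm [ 0.3401 -0.3314  4.8375]
```

carry_out(
  claw=[1.5,1.5,1.5,1.5,1.5,1.5,1.5,1.5,1.5,1.5,1.5,1.5,1.5,1.5,1.5,1.5,1.5,1.5],
  delta_pos=[
    [0.15,0.15,0],
    [0.15,0.1,0],
    [-0.483,0,0.024],
    [-0.483,0,0.024],
    [-0.483,0,0.024],
    [-0.483,0,0.024],
    [-0.483,0,0.024],
    [-0.483,0,0.024],
    [-0.483,0,0.024],
    [-0.483,0,0.024],
    [-0.483,0,0.024],
    [-0.483,0,0.024],
    [-0.483,0,0.024],
    [-0.483,0,0.024],
    [-0.483,0,0.024],
    [-0.483,0,0.024],
    [0,0,0],
    [0,0,0],
  ],
  angular=[
    [0,0,0],
    [0,0,0],
    [0,0.1,0],
    [0,0.1,0],
    [0,0.1,0],
    [0,0.1,0],
    [0,0.1,0],
    [0,0.1,0],
    [0,0.1,0],
    [0,0.1,0],
    [0,0.1,0],
    [0,0.1,0],
    [0,0.1,0],
    [0,0.1,0],
    [0,0.1,0],
    [0,0.1,0],
    [0,0,0],
    [0,0,0],
  ],
)

```text
clock: 8.1
position: [0.4845, -0.1513, 0.1402]
ee_rot: [-1.8, -1.825, -0.656]
force: [2.5, 4.2, -8.9]
width: 0.217
gripper_force: 20.0
```

```bash
cat > an.py <<'E'
from st import *
import sys
yaw=.015
# stripes relative to yellow: white 90, red 180, green 270
def measure():
    res=[]
    for n in('side','top'):
        p=arm.get_image(n);save(p,n+'_%05.1f'%arm.observe()['clock'])
        a,c,vis=unwrap(p,[.4825,-.119,.105],yaw)
        r,g,b=c[:,0],c[:,1],c[:,2]; br=c.mean(1)+1
        from scipy.ndimage import median_filter
        for nm,off,sc in(('yel',0,(np.minimum(r,g)-b)/br),('red',180,(r-np.maximum(g,b))/br),('grn',270,(g-r)/br)):
            sc=np.where(vis>.12,sc,0); k=sc>max(.25,.6*sc.max())
            if 3<=k.sum()<=25:
                i=np.argmax(sc*k); kk=k&(abs(a-a[i])<12); w=sc*kk
                res.append((n,nm,round((a*w).sum()/w.sum(),1),round(((a*w).sum()/w.sum()-off+180)%360-180,1),round(sc.max(),2),int(kk.sum())))
    return res
if __name__=='__main__': print(*measure(),sep='\n')
E
python3 an.py
```

```text
8.1 [ 0.4845 -0.1513  0.1402] [ 2.4626  4.1732 -8.9274] 0.21716867921602223 20.017984807491302 [ 0.3281  0.6412  0.3916  1.7694 -0.747   1.395   1.0975]
[[-0.0095  0.9999 -0.0109]
 [ 0.7639  0.0143  0.6452]
 [ 0.6453 -0.0022 -0.7639]]
tilt 0.7013206206454778 axle in tool cm [ 0.1976 -0.1994  4.7777]
('side', 'yel', np.float64(-65.5), np.float64(-65.5), np.float64(0.9), 8)
('side', 'red', np.float64(-65.5), np.float64(114.5), np.float64(0.49), 8)
('top', 'yel', np.float64(-68.9), np.float64(-68.9), np.float64(0.53), 17)
```

carry_out(
  claw=[9,9,9,9,9,9,9,9,9,9,9,9,9,9,9],
  delta_pos=[
    [0,0,0],
    [0,0,0],
    [0,0,0],
    [0,0,0],
    [0,0,0],
    [0,0,0],
    [0,0,0],
    [0,0,0],
    [0,0,0],
    [0,0,0],
    [0,0,0],
    [0,0,0],
    [0,0,0],
    [0,0,0],
    [0,0,0],
  ],
  angular=[
    [0,0,0],
    [0,0,0],
    [0,0,0],
    [0,0,0],
    [0,0,0],
    [0,0,0],
    [0,0,0],
    [0,0,0],
    [0,0,0],
    [0,0,0],
    [0,0,0],
    [0,0,0],
    [0,0,0],
    [0,0,0],
    [0,0,0],
  ],
)

```text
clock: 9.7
position: [0.4847, -0.1511, 0.142]
ee_rot: [-1.799, -1.828, -0.657]
force: [-0.7, 0.1, 0.0]
width: 0.984
gripper_force: 0.0
```

```bash
sed -i "s|(r-np.maximum(g,b))/br|(r-g-2*abs(g-b))/br|" an.py; python3 an.py
```

```text
9.7 [ 0.4847 -0.1511  0.142 ] [-0.7494  0.0622  0.0271] 0.9837221595639519 0.0 [ 0.3266  0.6379  0.3926  1.7693 -0.7461  1.3959  1.0976]
[[-0.0122  0.9999 -0.0103]
 [ 0.7647  0.016   0.6442]
 [ 0.6443  0.     -0.7648]]
tilt 0.6999993935859092 axle in tool cm [ 0.0745 -0.2169  4.8972]
('top', 'red', np.float64(41.0), np.float64(-139.0), np.float64(1.3), 5)
```

carry_out(
  claw=[9,9,9,9,9,9,9,9,9,9,9,9,9,9,9,9,9,9,9,9],
  delta_pos=[
    [0,0,0],
    [0,0,0],
    [0,0,0],
    [0,0,0],
    [0,0,0],
    [0,0,0],
    [0,0,0],
    [0,0,0],
    [0,0,0],
    [0,0,0],
    [0,0,0],
    [0,0,0],
    [0,0,0],
    [0,0,0],
    [0,0,0],
    [0,0,0],
    [0,0,0],
    [0,0,0],
    [0,0,0],
    [0,0,0],
  ],
  angular=[
    [0,0,0],
    [0,0,0],
    [0,0,0],
    [0,0,0],
    [0,0,0],
    [0,0,0],
    [0,0,0],
    [0,0,0],
    [0,0,0],
    [0,0,0],
    [0,0,0],
    [0,0,0],
    [0,0,0],
    [0,0,0],
    [0,0,0],
    [0,0,0],
    [0,0,0],
    [0,0,0],
    [0,0,0],
    [0,0,0],
  ],
)

```text
clock: 11.8
position: [0.4847, -0.1511, 0.142]
ee_rot: [-1.799, -1.828, -0.657]
force: [-0.5, 0.3, 0.6]
width: 0.976
gripper_force: 0.0
```

```bash
python3 an.py
```

```text
11.8 [ 0.4847 -0.1511  0.142 ] [-0.4823  0.2687  0.6372] 0.9763050169571857 0.0 [ 0.3266  0.6379  0.3926  1.7692 -0.7461  1.3959  1.0976]
[[-0.0122  0.9999 -0.0102]
 [ 0.7647  0.0159  0.6442]
 [ 0.6442  0.0001 -0.7648]]
tilt 0.6999758828605654 axle in tool cm [ 0.0755 -0.2191  4.9001]
('top', 'red', np.float64(36.0), np.float64(-144.0), np.float64(1.35), 5)
```

```bash
sed -i "s|('yel',0|('wht',90,np.where(c.max(1)-c.min(1)<.2*br,br/median_filter(br,31)-1,0)),('yel',0|; s|max(.25,|max(.18,|" an.py; python3 an.py|tail -4
```

```text
[ 0.6442  0.     -0.7648]]
tilt 0.6999725095003866 axle in tool cm [ 0.0768 -0.2161  4.8991]
('side', 'wht', np.float64(-54.4), np.float64(-144.4), np.float64(0.31), 8)
('top', 'red', np.float64(36.0), np.float64(-144.0), np.float64(1.35), 5)
```

carry_out(
  claw=[9,9,9,9,9,9,9,9,9,9],
  delta_pos=[
    [0,0,0],
    [0,0,0],
    [0,0,0],
    [0,0,0],
    [0,0,0],
    [0,0,0],
    [0,0,0],
    [0,0,0],
    [0,0,0],
    [0,0,0],
  ],
  angular=[
    [0,0,0],
    [0,0,0],
    [0,0,0],
    [0,0,0],
    [0,0,0],
    [0,0,0],
    [0,0,0],
    [0,0,0],
    [0,0,0],
    [0,0,0],
  ],
)

```text
clock: 13.0
position: [0.4847, -0.1511, 0.142]
ee_rot: [-1.799, -1.828, -0.657]
force: [0.0, 0.5, 0.6]
width: 0.979
gripper_force: 0.0
```

```bash
python3 an.py|tail -4; ls pics; python3 -c "
import cv2,numpy as np,glob
a=sorted(glob.glob('pics/side_*'))[-1];b=sorted(glob.glob('pics/top_*'))[-1]
cv2.imwrite('pics/v1.png',np.hstack([cv2.resize(cv2.imread(a)[190:330,280:420],None,fx=2.8,fy=2.8),cv2.resize(cv2.imread(b)[170:310,250:390],None,fx=2.8,fy=2.8)]))"
```

```text
[ 0.6443 -0.0001 -0.7648]]
tilt 0.6999991207464467 axle in tool cm [ 0.0765 -0.2142  4.8962]
('side', 'wht', np.float64(-54.4), np.float64(-144.4), np.float64(0.31), 8)
('top', 'red', np.float64(35.6), np.float64(-144.4), np.float64(1.3), 6)
c0.png
ov.png
side0.png
side_008.2.png
side_009.8.png
side_011.8.png
side_011.9.png
side_013.1.png
top0.png
top_008.2.png
top_009.8.png
top_011.9.png
top_012.0.png
top_013.1.png
```

View pics/v1.png

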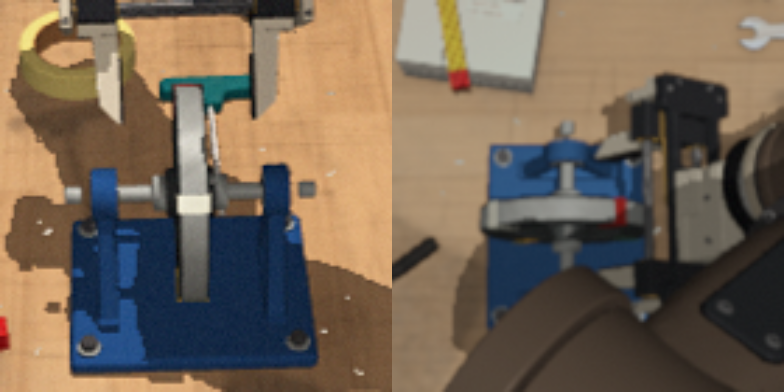

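The side view shows white on the tread at (193, 203) in the crop, and the wheel has settled at -144.4° in both cameras after rolling backwards. Now I'll turn it the other way with a longer sweep.

carry_out(
  claw=[9,9,9,9,9,9,3,1.5,1.5,1.5,1.5,1.5,1.5],
  delta_pos=[
    [-0.4,0,0.024],
    [-0.483,0,0.024],
    [-0.483,0,0.024],
    [0,0,0],
    [0,0,0],
    [0,0,0],
    [0,0,0],
    [0,0,0],
    [0,0,0],
    [0,0,0],
    [0,0,0],
    [0,0,0],
    [0,0,0],
  ],
  angular=[
    [0,0.1,0],
    [0,0.1,0],
    [0,0.1,0],
    [0,0,0],
    [0,0,0],
    [0,0,0],
    [0,0,0],
    [0,0,0],
    [0,0,0],
    [0,0,0],
    [0,0,0],
    [0,0,0],
    [0,0,0],
  ],
  force=25,
)

```text
clock: 14.4
position: [0.4848, -0.1601, 0.1316]
ee_rot: [-1.601, -1.627, -0.875]
force: [0.7, -0.8, -0.3]
width: 0.422
gripper_force: 0.0
```

```bash
python3 an.py
```

```text
14.4 [ 0.4848 -0.1601  0.1316] [ 0.6908 -0.804  -0.3137] 0.42171296660735685 0.0 [ 0.4933  0.8253  0.3128  1.6546 -0.8284  1.6276  1.2036]
[[-0.0085  0.9999 -0.0134]
 [ 0.5402  0.0158  0.8414]
 [ 0.8415 -0.0001 -0.5403]]
tilt 0.9999494060485009 axle in tool cm [-0.0168 -0.2152  4.8954]
('side', 'wht', np.float64(-54.4), np.float64(-144.4), np.float64(0.31), 8)
('top', 'red', np.float64(35.6), np.float64(-144.4), np.float64(1.39), 6)
```

Alignment is good and the fingers are still closing.

carry_out(
  claw=[1.5,1.5,1.5,1.5,1.5],
  delta_pos=[
    [0,0,0],
    [0,0,0],
    [0,0,0],
    [0,0,0],
    [0,0,0],
  ],
  angular=[
    [0,0,0],
    [0,0,0],
    [0,0,0],
    [0,0,0],
    [0,0,0],
  ],
)

```text
clock: 15.0
position: [0.4846, -0.1601, 0.1316]
ee_rot: [-1.601, -1.626, -0.874]
force: [-2.4, 0.0, 0.5]
width: 0.216
gripper_force: 25.0
```

carry_out(
  claw=[1.5,1.5,1.5,1.5,1.5,1.5,1.5,1.5,1.5,1.5,1.5,1.5,1.5,1.5,1.5,1.5,1.5,1.5,1.5,1.5],
  delta_pos=[
    [0.488,0,0.024],
    [0.488,0,0.024],
    [0.488,0,0.024],
    [0.488,0,0.024],
    [0.488,0,0.024],
    [0.488,0,0.024],
    [0.488,0,0.024],
    [0.488,0,0.024],
    [0.488,0,0.024],
    [0.488,0,0.024],
    [0.488,0,0.024],
    [0.488,0,0.024],
    [0.488,0,0.024],
    [0.488,0,0.024],
    [0.488,0,0.024],
    [0.488,0,0.024],
    [0.488,0,0.024],
    [0.488,0,0.024],
    [0.488,0,0.024],
    [0,0,0],
  ],
  angular=[
    [0,-0.1,0],
    [0,-0.1,0],
    [0,-0.1,0],
    [0,-0.1,0],
    [0,-0.1,0],
    [0,-0.1,0],
    [0,-0.1,0],
    [0,-0.1,0],
    [0,-0.1,0],
    [0,-0.1,0],
    [0,-0.1,0],
    [0,-0.1,0],
    [0,-0.1,0],
    [0,-0.1,0],
    [0,-0.1,0],
    [0,-0.1,0],
    [0,-0.1,0],
    [0,-0.1,0],
    [0,-0.1,0],
    [0,0,0],
  ],
)

```text
clock: 17.0
position: [0.4845, -0.0775, 0.1338]
ee_rot: [1.657, 1.698, -0.81]
force: [-4.1, 14.4, 12.0]
width: 0.214
gripper_force: 25.1
```

```bash
python3 an.py
```

```text
17.0 [ 0.4845 -0.0775  0.1338] [-4.1323 14.3653 11.974 ] 0.21399806509206923 25.08628249168396 [-1.1435  0.8097  0.9401  2.0863  0.327   0.8224 -0.5265]
[[-0.0164  0.9997  0.0159]
 [ 0.6166  0.0227 -0.7869]
 [-0.7871 -0.0031 -0.6168]]
tilt -0.9060071524054573 axle in tool cm [-0.2837 -0.3384  5.0378]
('side', 'grn', np.float64(14.5), np.float64(104.5), np.float64(0.58), 8)
('top', 'red', np.float64(-73.6), np.float64(106.4), np.float64(0.23), 5)
('top', 'grn', np.float64(15.1), np.float64(105.1), np.float64(0.54), 7)
```

carry_out(
  claw=[9,9,9,9,9,9,9,9,9,9,9,9,9,9,9,9,9,9,9,9],
  delta_pos=[
    [0,0,0],
    [0,0,0],
    [0,0,0],
    [0,0,0],
    [0,0,0],
    [0,0,0],
    [0,0,0],
    [0,0,0],
    [0,0,0],
    [0,0,0],
    [0,0,0],
    [0,0,0],
    [0,0,0],
    [0,0,0],
    [0,0,0],
    [0,0,0],
    [0,0,0],
    [0,0,0],
    [0,0,0],
    [0,0,0],
  ],
  angular=[
    [0,0,0],
    [0,0,0],
    [0,0,0],
    [0,0,0],
    [0,0,0],
    [0,0,0],
    [0,0,0],
    [0,0,0],
    [0,0,0],
    [0,0,0],
    [0,0,0],
    [0,0,0],
    [0,0,0],
    [0,0,0],
    [0,0,0],
    [0,0,0],
    [0,0,0],
    [0,0,0],
    [0,0,0],
    [0,0,0],
  ],
)

```text
clock: 19.1
position: [0.4836, -0.0806, 0.1357]
ee_rot: [1.668, 1.695, -0.806]
force: [-0.4, -0.0, 0.6]
width: 0.981
gripper_force: 0.0
```

```bash
python3 an.py|tail -4
```

```text
('side', 'red', np.float64(-7.9), np.float64(172.1), np.float64(1.83), 7)
('side', 'grn', np.float64(30.1), np.float64(120.1), np.float64(0.27), 3)
('top', 'yel', np.float64(78.0), np.float64(78.0), np.float64(0.19), 3)
('top', 'red', np.float64(-8.4), np.float64(171.6), np.float64(1.48), 6)
```

carry_out(
  claw=[9,9,9,9,9,9,9,9,9,9,9,9,9,9,9,9,9,9,9,9],
  delta_pos=[
    [0,0,0],
    [0,0,0],
    [0,0,0],
    [0,0,0],
    [0,0,0],
    [0,0,0],
    [0,0,0],
    [0,0,0],
    [0,0,0],
    [0,0,0],
    [0,0,0],
    [0,0,0],
    [0,0,0],
    [0,0,0],
    [0,0,0],
    [0,0,0],
    [0,0,0],
    [0,0,0],
    [0,0,0],
    [0,0,0],
  ],
  angular=[
    [0,0,0],
    [0,0,0],
    [0,0,0],
    [0,0,0],
    [0,0,0],
    [0,0,0],
    [0,0,0],
    [0,0,0],
    [0,0,0],
    [0,0,0],
    [0,0,0],
    [0,0,0],
    [0,0,0],
    [0,0,0],
    [0,0,0],
    [0,0,0],
    [0,0,0],
    [0,0,0],
    [0,0,0],
    [0,0,0],
  ],
)

```text
clock: 21.2
position: [0.4836, -0.0806, 0.1357]
ee_rot: [1.668, 1.695, -0.806]
force: [0.3, 0.3, -0.2]
width: 0.981
gripper_force: 0.0
```

```bash
python3 an.py
```

```text
21.2 [ 0.4836 -0.0806  0.1357] [ 0.3216  0.3065 -0.2128] 0.980977510801818 0.0 [-1.1387  0.8013  0.9432  2.0886  0.3273  0.8218 -0.5251]
[[-0.0099  0.9999  0.0125]
 [ 0.6216  0.0159 -0.7832]
 [-0.7833  0.     -0.6216]]
tilt -0.899893100859654 axle in tool cm [ 0.0176 -0.2189  4.9137]
('side', 'wht', np.float64(-14.5), np.float64(-104.5), np.float64(1.28), 4)
('side', 'red', np.float64(-6.5), np.float64(173.5), np.float64(1.9), 6)
('side', 'grn', np.float64(30.1), np.float64(120.1), np.float64(0.29), 3)
('top', 'red', np.float64(-7.0), np.float64(173.0), np.float64(1.43), 5)
```

carry_out(
  claw=[3,1.5,1.5,1.5,1.5,1.5,1.5,1.5,1.5,1.5,1.5,1.5],
  delta_pos=[
    [0,0,0],
    [0,0,0],
    [0,0,0],
    [0,0,0],
    [0,0,0],
    [0,0,0],
    [0,0,0],
    [0,0,0],
    [0,0,0],
    [0,0,0],
    [0,0,0],
    [0,0,0],
  ],
  angular=[
    [0,0,0],
    [0,0,0],
    [0,0,0],
    [0,0,0],
    [0,0,0],
    [0,0,0],
    [0,0,0],
    [0,0,0],
    [0,0,0],
    [0,0,0],
    [0,0,0],
    [0,0,0],
  ],
)

```text
clock: 22.5
position: [0.4845, -0.0805, 0.1358]
ee_rot: [1.668, 1.695, -0.804]
force: [5.3, -2.5, -3.4]
width: 0.216
gripper_force: 25.0
```

```bash
python3 an.py
```

```text
22.5 [ 0.4845 -0.0805  0.1358] [ 5.2861 -2.5363 -3.3501] 0.21643974904040167 25.01500904560089 [-1.1384  0.8014  0.9436  2.0877  0.3276  0.8208 -0.5252]
[[-0.0093  0.9999  0.0139]
 [ 0.6219  0.0167 -0.7829]
 [-0.7831  0.0014 -0.6219]]
tilt -0.8995087213830125 axle in tool cm [ 0.0191 -0.3176  4.9233]
('side', 'wht', np.float64(-14.4), np.float64(-104.4), np.float64(1.18), 4)
('side', 'red', np.float64(-6.5), np.float64(173.5), np.float64(1.88), 6)
('side', 'grn', np.float64(30.1), np.float64(120.1), np.float64(0.28), 3)
('top', 'yel', np.float64(78.0), np.float64(78.0), np.float64(0.2), 3)
('top', 'red', np.float64(-7.0), np.float64(173.0), np.float64(1.43), 5)
```

carry_out(
  claw=[1.5,1.5,1.5,1.5,1.5,1.5,1.5,1.5,1.5],
  delta_pos=[
    [-0.363,0,0.015],
    [-0.363,0,0.015],
    [-0.363,0,0.015],
    [-0.363,0,0.015],
    [-0.363,0,0.015],
    [0,0,0],
    [0,0,0],
    [0,0,0],
    [0,0,0],
  ],
  angular=[
    [0,0.074,0],
    [0,0.074,0],
    [0,0.074,0],
    [0,0.074,0],
    [0,0.074,0],
    [0,0,0],
    [0,0,0],
    [0,0,0],
    [0,0,0],
  ],
)

```text
clock: 23.5
position: [0.4845, -0.0942, 0.1478]
ee_rot: [1.904, 1.936, -0.518]
force: [4.1, -2.3, 5.9]
width: 0.215
gripper_force: 25.0
```

```bash
python3 an.py;  python3 -c "
import cv2,numpy as np,glob
a=sorted(glob.glob('pics/side_*'))[-1];b=sorted(glob.glob('pics/top_*'))[-1]
cv2.imwrite('pics/v2.png',np.hstack([cv2.resize(cv2.imread(a)[190:330,280:420],None,fx=2.8,fy=2.8),cv2.resize(cv2.imread(b)[170:310,250:390],None,fx=2.8,fy=2.8)]))"
```

```text
23.5 [ 0.4845 -0.0942  0.1478] [ 4.1221 -2.3477  5.8522] 0.21512946405253194 25.01039743423462 [-0.925   0.4918  0.859   2.0944  0.233   0.7813 -0.2728]
[[-0.0145  0.9999  0.009 ]
 [ 0.8617  0.0171 -0.5071]
 [-0.5072  0.0004 -0.8618]]
tilt -0.5318458409937581 axle in tool cm [ 0.0396 -0.2946  4.9382]
('side', 'wht', np.float64(-75.6), np.float64(-165.6), np.float64(0.42), 8)
('side', 'yel', np.float64(-9.7), np.float64(-9.7), np.float64(0.21), 11)
('top', 'yel', np.float64(-49.6), np.float64(-49.6), np.float64(0.3), 6)
('top', 'red', np.float64(14.4), np.float64(-165.6), np.float64(1.48), 6)
```

View pics/v2.png

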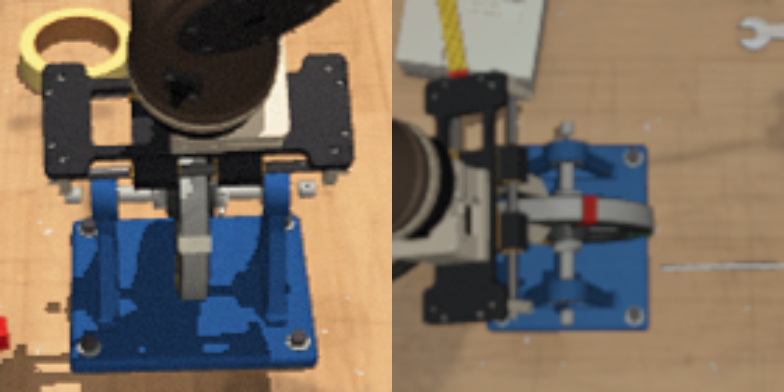

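The side view shows white at (194, 243) and the top view shows red at (590, 210) in the crop. Both give -165.6°, midway between the two rest angles (-144.4° and -186.8°), and the wheel is held with 25 N.

```bash
python3 -c "
from cell import arm
print(arm.sign_off())"
```

```text
the job is handed in; nothing more can be done
None
```

The job is handed in: I am holding the wheel at -165.6°, which puts its heavy side straight down, midway between the rest angles -144.4° and -186.8°, with 25 N on the rim; the hand-in gave no verdict.

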